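# Index the crimp tool's turret to its station and latch it home

### The job

The crimp tool's turret stands popped up at the wrong station: turn it click by click until the bar on its top stands four clicks clockwise (seen from above) past the index post, then press it straight down until its catch snaps, and let go. Press gently: where the seat lies can only be felt, so stop as soon as the turret has snapped home, and never jam it with more than 15 N. Leave the loose parts beside the tool where they lie.

Things in the scene. Friction and masses are not known exactly. Their poses are not given: they have to be found in the camera images.
- crimp_tool: Steel hand crimp tool with two red-sleeved handles, fixed turret-up in an aluminium cradle plate (104 x 178 x 8 mm). Origin: on the turret's upright axis at bench level; z up, y towards the handles (they end at y = 216 mm), -x towards the index post. On its round head (76 mm across, top z = 46 mm) stands an aluminium cup, 62 mm across, top z = 70 mm, in which the turret sinks.
- turret (a joint): Turret angle, rad, growing clockwise seen from above, no end stops: 0 when its bar points to the index post; 12 stations, a click every pi/6. A spring ball drops between the posts of the star below the knob: leaving a station takes up to 0.2 N m; past half way it is pulled on into the next. The wanted station, four clicks clockwise, is 2.094 (or a whole turn more or less).
- turret_lift (a joint): Turret height, m: 0.026 popped up by a spring (2 N, 4 N when down). It turns only above 0.023; lower, its star straddles two keys, so it sinks only within a few degrees of a station. On the way down it meets the catch: the push peaks at 6 to 12 N, then falls; 5 mm past the peak it is latched, 7 mm past it on a hard seat. Let go, it stays at 0 to 0.018: a hidden depth ring sets how deep.
- turret_top (a point): Centre of the turret's flat round top, 138 mm above the bench when popped up. The grip is an upright black ribbed knob, 40 mm across, from this top to 28 mm below it, free all round: nothing beside it reaches above 84 mm over the bench. It can be gripped across from above in any direction. Below it is the steel star, 48 mm across.
- bar_end (a point): Outer end of the steel bar (17 x 4 mm, centre to rim) in the turret's top, 19 mm from the axis. Each of the other eleven stations has a small steel dot near the rim instead.
- index_mark (a point): Pointer of the index post on the crimp tool: a plain aluminium post beside the turret with a black line on its pointed head, 31 mm from the turret's axis on the tool's -x side, 84 mm above the bench.
- catch_plate (a point): Ribbed steel thumb plate (20 x 6 x 17 mm) of the spring catch that snaps over the turret's flange, on the tool's -y side, 52 mm from the axis, 68 mm above the bench. It need not be touched.
- detent_housing (a point): Centre of the top of the dark steel block with the spring ball, on the tool's +x side: 30 x 20 mm, 45 mm from the axis, 83 mm above the bench.
- adaptor: Loose white plug adaptor, 55 x 56 x 26 mm, a bystander. Origin: centre of its underside.
- board: Loose green circuit board, 35 x 82 x 5 mm, a bystander. Origin: centre of its underside.
- block: Loose clear nest block, 44 x 65 x 12 mm, a bystander. Origin: centre of its underside.

How it is judged:
By the outcome, as a careful person would: the job done as asked, in the order asked, and still so for the second after the job is handed in, with the robot touching nothing.
It also fails if it takes over 64 s, if anything falls off the work surface, if the arm or the gripper's body presses on something with over 40 N, if the wrist force passes 120 N, or if a joint passes its speed limit or range.

### The arm

A 6-joint arm with a two-finger parallel gripper is mounted at the origin on a cart in front of the work surface, level with it; the furniture and walls round the work are solid. World frame = base frame: x ahead of the robot, y to its left, z up, the work surface at z = 0. Lengths are in m, angles in rad, forces in N, time in s.
With the tool pointing down it reaches from about 0.375 to 0.9 m from the base axis. Payload 3.1 kg.
Tool frame: the origin (TCP) lies on the centre line of the jaws, within the pads' length; the fingertips stand robot.nose_length ahead of it and the grasp point (between the pads) lies 6 mm ahead of it (robot.nose_length is the distance from the TCP to the fingertips, in m); z points along the fingers, y is the line along which they close (so a half turn about z gives the same grasp; the last joint's range is limited). The gripper opens to 87 mm and grips with 3 to 60 N. Pads are 19 mm wide; open, the fingers measure 117 mm over their backs; the gripper's body (75 mm by 190 mm) begins 51 mm behind the grasp point.
Start: joints at [0.967, 0.527, 1.433, -0, 1.181, -0.178], TCP at [0.258, 0.569, 0.248] pointing down, gripper open.
Joint ranges: [-3.08, 3.08], [-0.75, 2.2], [0.22, 2.44], [-1.43, 4.57], [0, 2.65], [-2.85, 2.85]. Speed limits (rad/s): [2.79, 2.79, 3.14, 3.14, 3.14, 3.14].

### API

Orientations are given as a unit quaternion [x, y, z, w].
In Python, from rig import robot gives the robot as it stands.
- The arm moves only by the shell command python3 -m crank 'ROWS' [FORCE]. ROWS is JSON, one flat list of numbers, 7 for each row, row after row: the shift along the tool's x, y, z in mm, then the turn, a rotation vector about the tool's x, y, z in degrees, then the closure in counts, from 0 (fully open) to 255 (shut). In form: [x, y, z, ax, ay, az, fingers, x, y, z, ax, ay, az, fingers, ...]. A call has exactly 5 rows; each row is the pose to reach, as a shift and turn from the pose commanded when the call began, along the tool's axes at that moment; what a row does not reach only later rows make up. A row lasts 1/12 s, in which the tool goes at most 41.7 mm and 7.16 degrees, less where a joint would pass 70% of its speed; a pose out of reach is approached as far as the arm can. A call with a gripper value outside its range is refused whole. The fingers move at their own pace and stop on an object; FORCE is the grip in N (left out, the last holds). Time passes only in rows, so rows that repeat a pose let the fingers close, or fill a call up. It gives the time, the measured TCP pose, the force, the opening and the grip force at its end, in the units of the state.
- robot.get_obs(): the state, without advancing time (a new reading comes with each control period).
- robot.camera(name): name is "scene" or "top"; returns a dict with "pixels" (400x640x3 uint8, red, green, blue), "intrinsics" (3x3 intrinsics, pixels), "extrinsics" (4x4, takes a point from camera to world coordinates). Camera axes: x right, y down, z forward; pixel columns grow to the right and rows downward; lengths in m; the calibration is good to about 2 mm. A picture is of the moment at which its call begins. There is no depth.
- robot.hand_in(): hands the job in; it is judged then, once.
The state is a dict: "time": time; "q": joint angles; "joint_velocities": joint speeds; "joint_torque": joint torques, N m; "position": TCP position; "tool_rot": TCP orientation; "ft_force": force on the tool from outside, world axes, zero at the start; "moment": the same for the moment, N m; "grip_width": finger opening in m; "grip_force": force on a finger pad.
Only numpy, scipy, OpenCV 4.12 (cv2) and the standard library are available. Lean on these libraries where they do the work, as an engineer would, in place of code of your own. Each camera call takes 0.05 s, during which the arm holds its last target. There are 200 camera calls.

## Working session

There is one attempt and no reset: what is moved stays moved. The work goes in short steps, Python scripts to look and compute and a shell command to move; the robot and the scene stay as the last step left them, time stands still between calls to the robot, and variables do not carry over. Pictures are saved under pics/ and viewed, at most 10 in all, crops included, and the job is handed in when it is done.

```bash
ls; mkdir -p pics; python3 - <<'E'
from rig import robot
import cv2,numpy as np
o=robot.get_obs();print(o);print(robot.nose_length)
for n in("scene","top"):
    c=robot.camera(n);np.savez(f"pics/{n}0.npz",**c);cv2.imwrite(f"pics/{n}0.png",c["pixels"][:,:,::-1]);print(c["intrinsics"],c["extrinsics"])
E
```

```text
pics
{'time': 0.0, 'q': array([ 9.66495973e-01,  5.28452015e-01,  1.43392244e+00, -1.98391820e-05,
        1.18137721e+00, -1.78516329e-01]), 'joint_velocities': array([ 1.48175297e-04,  3.69931322e-04, -5.45258045e-04, -7.44352587e-04,
        7.55013905e-05,  6.83177597e-05]), 'joint_torque': array([-4.56958251e-04, -4.40043533e+01, -1.76595980e+01,  6.33348478e-02,
        5.82674425e-02, -1.58133062e-04]), 'position': array([0.25773784, 0.56862894, 0.24657386]), 'tool_rot': array([ 2.11283688e-01,  9.77424185e-01, -1.00136874e-03, -4.03343742e-04]), 'ft_force': array([-0.24590816, -0.39661155,  0.17470792]), 'moment': array([-0.02082458,  0.00432459, -0.04496902]), 'grip_force': 0.0, 'grip_width': 0.08716687642835119}
0.025
[[388.91576261   0.         318.82653085]
 [  0.         388.91576261 198.92120447]
 [  0.           0.           1.        ]] [[ 0.82101464 -0.39030994  0.41664507  0.04942155]
 [-0.57078425 -0.54603775  0.61322763 -0.51482109]
 [-0.0118449  -0.7412833  -0.67108775  0.83385748]
 [ 0.          0.          0.          1.        ]]
[[424.14061404   0.         316.99821688]
 [  0.         424.14061404 197.67947637]
 [  0.           0.           1.        ]] [[ 0.01473051 -0.98140115  0.19140216  0.30394715]
 [-0.99986854 -0.01575498 -0.00383163  0.16030437]
 [ 0.00677591 -0.19132056 -0.98150422  1.14981189]
 [ 0.          0.          0.          1.        ]]
```

View pics/scene0.png

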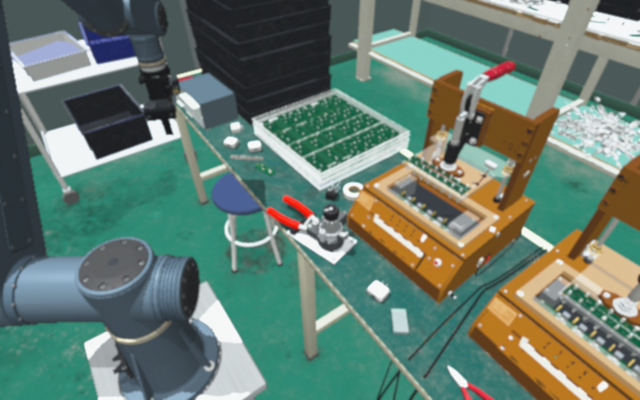

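View pics/top0.png

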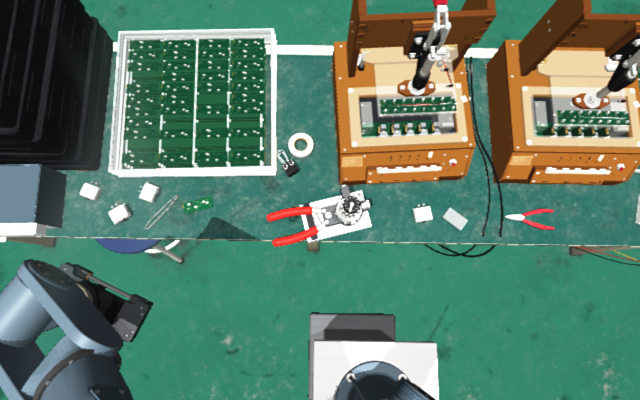

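The scene view shows the turret knob at about (331,212); the top view shows it at about (350,207), with the red handles to image-left. I'll enlarge both.

```bash
python3 - <<'E'
import cv2,numpy as np
a=cv2.imread("pics/top0.png")[180:240,315:385];b=cv2.imread("pics/scene0.png")[190:260,295:365]
a=cv2.resize(a,(398,341)[:2] if 0 else (400,343),interpolation=cv2.INTER_CUBIC);b=cv2.resize(b,(400,400),interpolation=cv2.INTER_CUBIC)
a=cv2.copyMakeBorder(a,0,57,0,0,cv2.BORDER_CONSTANT)
cv2.imwrite("pics/crop0.png",np.hstack([a,b]))
E
```

```text
(no output)
```

View pics/crop0.png

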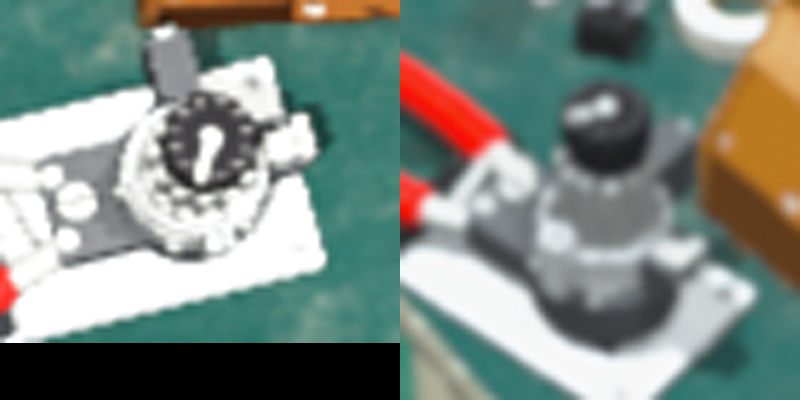

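The top crop shows the knob centred at about crop (211,142), which is pixel (352,205). Its bar points image-down and slightly left. The detent housing is up (+x) and the handles are left (+y). The index direction should be down and slightly right, so I'll measure it.

```bash
cat > h.py <<'E'
import numpy as np,cv2
def ray(c,u,v):
    d=c["extrinsics"][:3,:3]@np.linalg.inv(c["intrinsics"])@[u,v,1];return c["extrinsics"][:3,3],d/np.linalg.norm(d)
def onz(c,u,v,z):
    o,d=ray(c,u,v);return o+d*(z-o[2])/d[2]
def tri(r1,r2):
    A=np.zeros((3,3));b=np.zeros(3)
    for o,d in(r1,r2):
        P=np.eye(3)-np.outer(d,d);A+=P;b+=P@o
    p=np.linalg.solve(A,b);return p,[np.linalg.norm(np.cross(p-o,d)) for o,d in(r1,r2)]
def proj(c,p):
    E=np.linalg.inv(c["extrinsics"]);q=c["intrinsics"]@(E[:3,:3]@p+E[:3,3]);return q[:2]/q[2]
E
python3 - <<'E'
from h import *
T=np.load("pics/top0.npz");S=np.load("pics/scene0.npz")
def knob(c,u,v,r,th):
    g=cv2.cvtColor(c["pixels"],cv2.COLOR_RGB2GRAY);m=np.zeros_like(g);cv2.circle(m,(u,v),r,255,-1)
    m=((g<th)&(m>0)).astype(np.uint8)
    n,l,s,_=cv2.connectedComponentsWithStats(m);i=1+s[1:,4].argmax();k=(l==i).astype(np.uint8)
    ct=max(cv2.findContours(k,0,1)[0],key=cv2.contourArea);h=cv2.convexHull(ct)[:,0,:];return g,h,s[i]
g,h,s=knob(T,352,205,12,75);print("top",s,cv2.fitEllipse(h));print(g[193:220,339:366])
g,h,s=knob(S,331,211,13,60);print("scene",s,h.tolist());print(g[200:224,318:346])
E
```

```text
top [347 198  10  11  40] ((351.8571472167969, 202.81829833984375), (9.957597732543945, 10.735724449157715), 4.298355579376221)
[[ 96  71  55 116 151 150 149 147 148 148 164 219 243 245 248 255 255 255
  246 225 220 248 255 252 120  92  98]
 [ 92  86  65 109 149 150 149 148 146 147 168 230 248 246 245 249 251 248
  231 195 179 223 248 236 145  95  96]
 [174 191 150 111 147 150 149 147 144 143 152 192 221 239 247 246 246 246
  242 228 205 229 244 245 197  95  91]
 [255 255 248 106 120 146 148 152 136  96  88  99 109 143 169 198 236 246
  246 242 239 241 244 247 210  83  64]
 [255 255 255 108  83 110 114 148 136  82 138 138  75 106 161 156 137 186
  236 245 245 245 246 249 221 102  58]
 [255 255 216 117 152 178 175 152 104  75 120 119  71  77 101  92  71 112
  213 247 247 246 246 248 226 122  58]
 [255 233 183 242 255 190 121 156 161 106  82  79  67  66  68  71 102 157
  179 205 240 247 246 248 244 181  72]
 [253 246 250 252 204 106  66  97 106  80  68  67  66  66  65  65  79 101
   98 113 211 240 215 194 188 160 127]
 [248 254 251 244 216  95  72  75  71  69  67  78  93  87  69  66  6
[... 4313 characters left out ...]
151 115 103 119 141 140 118  86  57  38  32  31  32  31  31  31  34  41
   57  87 116 126 120 107  87  71  61  64]
 [181 135 113 113 130 147 151 128  94  69  51  40  34  34  36  41  54  71
   87 108 124 121 105  85  69  60  59  64]
 [196 147 122 118 130 154 167 155 133 116  93  71  64  67  71  75  90 110
  119 122 122 110  89  70  59  57  58  64]
 [201 152 131 129 132 145 154 153 157 154 134 110 109 123 126 117 120 132
  133 125 118 108  91  72  60  57  58  64]
 [192 154 150 154 143 133 131 136 151 158 145 130 143 166 165 143 129 131
  129 123 119 120 115  95  70  59  60  69]
 [166 156 177 178 153 129 121 120 131 141 135 130 146 166 163 141 123 121
  120 119 120 130 137 120  85  66  68  82]]
```

```bash
python3 - <<'E'
from h import *
T=np.load("pics/top0.npz");S=np.load("pics/scene0.npz")
print("inner",tri(ray(T,352.2,203.3),ray(S,330.3,208)))
print("outer",tri(ray(T,350,210),ray(S,325.3,209.4)))
c=onz(T,351.4,203.7,.138);print("centre",c,proj(S,c))
b=onz(T,350,210.5,.138)-onz(T,352.1,203.5,.138);print("bar deg",np.degrees(np.arctan2(b[1],b[0])))
# plate: white, z=8mm
p=T["pixels"].astype(int);hsv=cv2.cvtColor(T["pixels"],cv2.COLOR_RGB2HSV)
# plate edges: right part: rows 190-232, fit right edge & bottom edge by transitions green->white
m=((hsv[...,1]<60)&(hsv[...,2]>170)).astype(np.uint8)
R=[(max(np.where(m[r,330:385])[0])+330.5,r) for r in range(205,225)]
B=[(u,max(np.where(m[185:245,u])[0])+185.5) for u in range(320,366,2)]
for n,L in(("right",R),("bottom",B)):
    q=np.array([onz(T,u,v,.008)[:2] for u,v in L],np.float32)
    l=cv2.fitLine(q,cv2.DIST_HUBER,0,.002,.002).ravel();print(n,np.degrees(np.arctan2(l[1],l[0])),l[2:],[x[0] for x in R][:20] if n=="right" else [x[1] for x in B])
d=onz(T,345.4,192.5,.083);print("housing dir deg (tool +x)",np.degrees(np.arctan2(*(d-c)[1::-1])),np.linalg.norm((d-c)[:2]))
E
```

```text
inner (array([0.48618929, 0.0719893 , 0.14071432]), [np.float64(0.002231533933401266), np.float64(0.0022315339334011575)])
outer (array([0.47143751, 0.07647747, 0.13976487]), [np.float64(0.0004998275266934785), np.float64(0.0004998275266934926)])
centre [0.48772487 0.07271423 0.138     ] [331.43488144 208.13947223]
bar deg 163.5607452516239
right 13.506768 [0.48088193 0.01354213] [np.float64(369.5), np.float64(369.5), np.float64(369.5), np.float64(365.5), np.float64(361.5), np.float64(366.5), np.float64(367.5), np.float64(368.5), np.float64(368.5), np.float64(368.5), np.float64(368.5), np.float64(369.5), np.float64(369.5), np.float64(369.5), np.float64(369.5), np.float64(370.5), np.float64(370.5), np.float64(370.5), np.float64(371.5), np.float64(371.5)]
bottom -89.121086 [0.4075872 0.0889838] [np.float64(239.5), np.float64(241.5), np.float64(241.5), np.float64(241.5), np.float64(241.5), np.float64(241.5), np.float64(241.5), np.float64(235.5), np.float64(235.5), np.float64(241.5), np.float64(241.5), np.float64(241.5), np.float64(241.5), np.float64(241.5), np.float64(241.5), np.float64(232.5), np.float64(241.5), np.float64(241.5), np.float64(241.5), np.float64(241.5), np.float64(241.5), np.float64(241.5), np.float64(241.5)]
housing dir deg (tool +x) 15.26612062823494 0.040418034136861965
```

Geometry: the knob axis is at (0.4875, 0.0725) and the top triangulates to 139–141 mm (stated: 138). Index direction is about 194° and the bar about 163.5°, so the bar is at station 1 and needs three more clicks, +90° about tool z. I'm moving above the knob now.

```bash
python3 -m crank '[-30,-26,0,0,0,0,0,-60,-52,0,0,0,0,0,-90,-78,0,0,0,0,0,-120,-104,0,0,0,0,0,-150,-129,0,0,0,0,0]' && python3 -m crank '[-30,-26,0,0,0,0,0,-60,-52,0,0,0,0,0,-90,-78,0,0,0,0,0,-120,-104,0,0,0,0,0,-150,-129,0,0,0,0,0]' && python3 -m crank '[-30,-26,0,0,0,7,0,-60,-52,0,0,0,14,0,-90,-78,0,0,0,21,0,-114,-98,0,0,0,28,0,-114,-98,0,0,0,35,0]' && python3 -m crank '[0,0,0,0,0,7,0,0,0,0,0,0,14,0,0,0,0,0,0,21,0,0,0,0,0,0,28,0,0,0,0,0,0,30.6,0]'
cat >> h.py <<'E'
def shift(o,x,y,z):
    from scipy.spatial.transform import Rotation as R
    r=R.from_quat(o["tool_rot"]);print("p",o["position"],"F",o["ft_force"],"yaw_y",np.degrees(np.arctan2(*r.apply([0,1,0])[1::-1])),"tilt",r.apply([0,0,1]))
    print("shift mm",1000*r.inv().apply(np.array([x,y,z])-o["position"]))
E
python3 - <<'E'
from h import *
from rig import robot
shift(robot.get_obs(),.4877,.0727,.2)
for n in("scene","top"):
    c=robot.camera(n);np.savez(f"pics/{n}1.npz",**c);cv2.imwrite(f"pics/{n}1.png",c["pixels"][:,:,::-1])
a=cv2.imread("pics/top1.png")[150:250,300:400];b=cv2.imread("pics/scene1.png")[140:240,280:380]
cv2.imwrite("pics/crop1.png",np.hstack([cv2.resize(i,(400,400),interpolation=2) for i in(a,b)]))
E
```

```text
time: 0.52
position: [0.3413, 0.3879, 0.2472]
tool_rot: [0.211, 0.978, -0.0, -0.0]
ft_force: [0.4, -0.8, -1.0]
grip_width: 0.0869
grip_force: 0.0
time: 0.93
position: [0.4248, 0.2084, 0.2474]
tool_rot: [0.211, 0.977, -0.0, -0.0]
ft_force: [-0.1, -0.2, -0.3]
grip_width: 0.0872
grip_force: 0.0
time: 1.35
position: [0.4917, 0.0688, 0.2476]
tool_rot: [0.5, 0.866, -0.0, 0.002]
ft_force: [0.9, -0.1, -0.1]
grip_width: 0.0873
grip_force: 0.0
time: 1.77
position: [0.4878, 0.0739, 0.2472]
tool_rot: [0.709, 0.705, -0.0, -0.0]
ft_force: [0.2, -0.4, 0.4]
grip_width: 0.0869
grip_force: 0.0
p [0.48780666 0.07385776 0.24721803] F [ 0.188029   -0.35396444  0.36407932] yaw_y -0.29469120013281574 tilt [-9.06611980e-04  8.57286018e-05 -9.99999585e-01]
shift mm [-1.1621229  -0.05787214 47.21801246]
```

View pics/crop1.png

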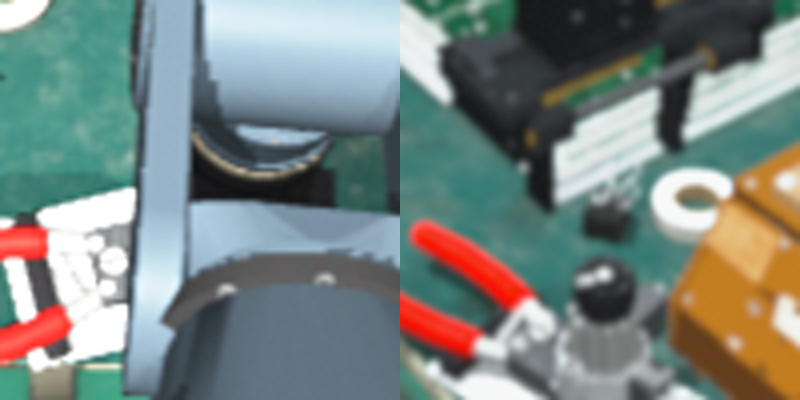

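The scene view shows the open fingers straddling the knob line, with the knob free below and the path down clear. Descending, then closing with moderate force.

```bash
python3 -m crank '[-1,0,25,0,0,0.5,0,-1,0,50,0,0,0.5,0,-1,0,75,0,0,0.5,0,-1,0,95,0,0,0.5,0,-1,0,110,0,0,0.5,0]' && python3 -m crank '[0,0,0,0,0,0,80,0,0,0,0,0,0,100,0,0,0,0,0,0,120,0,0,0,0,0,0,140,0,0,0,0,0,0,160]' 25 && python3 -m crank '[0,0,0,0,0,0,255,0,0,0,0,0,0,255,0,0,0,0,0,0,255,0,0,0,0,0,0,255,0,0,0,0,0,0,255]' 25; python3 -c "
from rig import robot
o=robot.get_obs();print(o['moment'],o['position'],o['ft_force'])"
```

```text
time: 2.28
position: [0.4871, 0.073, 0.1358]
tool_rot: [0.71, 0.705, -0.001, -0.001]
ft_force: [-0.0, 0.1, 0.6]
grip_width: 0.0869
grip_force: 0.0
time: 2.7
position: [0.4889, 0.073, 0.1387]
tool_rot: [0.71, 0.704, 0.001, 0.001]
ft_force: [0.2, 0.3, -1.0]
grip_width: 0.0613
grip_force: 0.0
time: 3.12
position: [0.4868, 0.073, 0.1375]
tool_rot: [0.71, 0.704, -0.001, -0.001]
ft_force: [-3.2, -0.5, 2.2]
grip_width: 0.0391
grip_force: 25.0
[-0.12770143  0.49664783 -0.06798177] [0.48679055 0.07302513 0.13752079] [-3.18369108 -0.49334108  2.22219988]
```

Gripped (39 mm). Turning the first click.

```bash
cat > ck.py <<'E'
from h import *
from rig import robot
o=robot.get_obs();shift(o,*o["position"]);print("M",o["moment"],"q6",o["q"][5],"w",o["grip_width"],"t",o["time"])
E
python3 -m crank '[0,0,0,0,0,6,255,0,0,0,0,0,12,255,0,0,0,0,0,18,255,0,0,0,0,0,24,255,0,0,0,0,0,30,255]' >/dev/null; python3 ck.py; python3 -m crank '[0,0,0,0,0,0,255,0,0,0,0,0,0,255,0,0,0,0,0,0,255,0,0,0,0,0,0,255,0,0,0,0,0,0,255]'>/dev/null; python3 ck.py
```

```text
p [0.48669257 0.07294761 0.13729538] F [-4.72084311  2.93384431  1.68008269] yaw_y -30.792165927850487 tilt [-3.20418021e-03 -8.53618864e-06 -9.99994867e-01]
shift mm [0. 0. 0.]
M [0.36581381 0.63478524 0.13029812] q6 0.45912047132845735 w 0.039830106680771936 t 3.5333
p [0.48688129 0.0730885  0.13730565] F [-4.30986343 -0.61498727  2.41644995] yaw_y -30.426976912656908 tilt [-2.80356463e-03  1.56181765e-04 -9.99996058e-01]
shift mm [0. 0. 0.]
M [-0.16674098  1.02630429  0.03737386] q6 0.4527471309698662 w 0.03892323924500965 t 3.95
```

```bash
for i in 1 ; do python3 -m crank '[0,0,0,0,0,6,255,0,0,0,0,0,12,255,0,0,0,0,0,18,255,0,0,0,0,0,24,255,0,0,0,0,0,30,255]' >/dev/null; python3 -m crank '[0,0,0,0,0,0,255,0,0,0,0,0,0,255,0,0,0,0,0,0,255,0,0,0,0,0,0,255,0,0,0,0,0,0,255]'>/dev/null; python3 ck.py; done; python3 -m crank '[0,0,0,0,0,6,255,0,0,0,0,0,12,255,0,0,0,0,0,18,255,0,0,0,0,0,24,255,0,0,0,0,0,30,255]' >/dev/null; python3 -m crank '[0,0,0,0,0,0,255,0,0,0,0,0,0,255,0,0,0,0,0,0,255,0,0,0,0,0,0,255,0,0,0,0,0,0,255]'>/dev/null; python3 ck.py
```

```text
p [0.48688087 0.07310998 0.13724519] F [-5.33740644 -0.22798303  1.71916453] yaw_y -60.43637395357025 tilt [-2.84683840e-03  2.29044733e-04 -9.99995922e-01]
shift mm [0. 0. 0.]
M [-0.11149606  1.0226031  -0.03045818] q6 0.9764398292389721 w 0.03943879489715194 t 4.7833
p [0.4868917  0.07314314 0.13724456] F [-5.29824214 -0.21368396  1.49853324] yaw_y -90.4410189538794 tilt [-2.79557713e-03  3.14497352e-04 -9.99996043e-01]
shift mm [0. 0. 0.]
M [-0.0718227   1.06410848  0.01241253] q6 1.5000444445048176 w 0.03940428062364899 t 5.6167
```

Three clicks turned. I'm releasing and lifting to check the bar before pressing.

```bash
python3 -m crank '[0,0,0,0,0,0,120,0,0,0,0,0,0,60,0,0,0,0,0,0,0,0,0,0,0,0,0,0,0,0,0,0,0,0,0]' && python3 -m crank '[0,0,-25,0,0,0,0,0,0,-50,0,0,0,0,0,0,-80,0,0,0,0,0,0,-110,0,0,0,0,0,0,-130,0,0,0,0]'; python3 ck.py;  python3 - <<'E'
from h import *
from rig import robot
S=robot.camera("scene");np.savez("pics/scene2.npz",**S)
b=S["pixels"][190:235,305:355,::-1]
c=np.array([.4877,.0727,.138]);
for k in range(0,6):
    a=np.radians(194-30*k);print(k,proj(S,c+.0105*np.array([np.cos(a),np.sin(a),0])),proj(S,c+.019*np.array([np.cos(a),np.sin(a),0])))
cv2.imwrite("pics/crop2.png",cv2.resize(b,(600,540),interpolation=2))
E
```

```text
time: 6.03
position: [0.4891, 0.0729, 0.1377]
tool_rot: [1.0, -0.004, 0.001, 0.0]
ft_force: [0.3, 0.4, 0.4]
grip_width: 0.0646
grip_force: 0.0
time: 6.45
position: [0.4894, 0.0729, 0.2704]
tool_rot: [1.0, -0.004, 0.002, 0.0]
ft_force: [1.1, -0.3, -0.7]
grip_width: 0.0865
grip_force: 0.0
p [0.4893982  0.07293909 0.27039188] F [ 1.06228979 -0.27513526 -0.66180202] yaw_y -90.487240146366 tilt [ 4.69793468e-03 -2.68559625e-04 -9.99988929e-01]
shift mm [0. 0. 0.]
M [-0.08846363  0.16426955 -0.00927577] q6 1.500881843070062 w 0.08647380355993659 t 6.45
0 [328.82489144 210.27720544] [326.69352191 212.02028449]
1 [327.62404153 209.07936955] [324.52923757 209.83795251]
2 [327.45027227 207.64069083] [324.23744541 207.23249043]
3 [328.33882344 206.34761749] [325.85918698 204.90489334]
4 [330.04466563 205.54039232] [328.93756299 203.45837445]
5 [332.1149549  205.42813781] [332.66166585 203.25729736]
```

View pics/crop2.png

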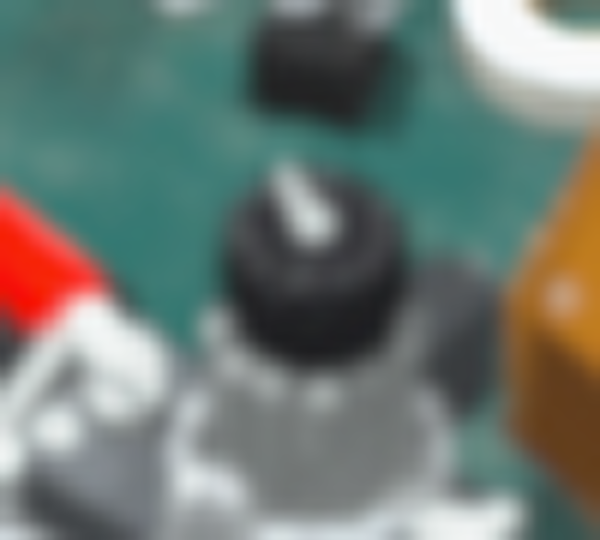

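The bar end appears at crop (285,165), which is pixel (328.8,203.8). The predicted station-4 end is (328.9,203.5), so the angle is right. I'll close the fingers and press on the top.

```bash
python3 -m crank '[0,0,15,0,0,0,255,0,0,30,0,0,0,255,0,0,45,0,0,0,255,0,0,60,0,0,0,255,0,0,75,0,0,0,255]' 30 && python3 -m crank '[0,0,4,0,0,0,255,0,0,8,0,0,0,255,0,0,12,0,0,0,255,0,0,16,0,0,0,255,0,0,20,0,0,0,255]'; python3 ck.py; python3 -m crank '[0,0,3,0,0,0,255,0,0,5,0,0,0,255,0,0,7,0,0,0,255,0,0,8,0,0,0,255,0,0,8,0,0,0,255]'; python3 ck.py
```

```text
time: 6.92
position: [0.4884, 0.073, 0.1919]
tool_rot: [1.0, -0.004, 0.001, 0.0]
ft_force: [0.4, 0.6, 0.1]
grip_width: 0.0612
grip_force: 0.0
time: 7.33
position: [0.4887, 0.073, 0.1728]
tool_rot: [1.0, -0.004, 0.001, 0.0]
ft_force: [0.5, 0.3, -1.1]
grip_width: 0.0283
grip_force: 0.0
p [0.48866787 0.07295829 0.17280974] F [ 0.46809522  0.3312605  -1.08305748] yaw_y -90.4934973511645 tilt [ 1.62549513e-03 -9.99638373e-05 -9.99998674e-01]
shift mm [0. 0. 0.]
M [-0.00034306  0.1909835  -0.00571368] q6 1.5009820864075947 w 0.028295038598904265 t 7.3333
time: 7.75
position: [0.488, 0.073, 0.1644]
tool_rot: [1.0, -0.004, -0.0, -0.0]
ft_force: [-0.7, -0.4, 0.8]
grip_width: 0.0018
grip_force: 0.0
p [0.48803907 0.07298629 0.16441737] F [-0.72667625 -0.35952472  0.78199641] yaw_y -90.49495416211155 tilt [-2.19878050e-04  1.45247824e-05 -9.99999976e-01]
shift mm [0. 0. 0.]
M [-0.02076685  0.2257219   0.01959112] q6 1.5010082350441647 w 0.0017533804043336977 t 7.75
```

```bash
python3 -m crank '[0,0,0.5,0,0,0,255,0,0,1,0,0,0,255,0,0,1.5,0,0,0,255,0,0,2,0,0,0,255,0,0,2,0,0,0,255]' | grep -E 'pos|ft_'; python3 -m crank '[0,0,0.5,0,0,0,255,0,0,1,0,0,0,255,0,0,1,0,0,0,255,0,0,1,0,0,0,255,0,0,1,0,0,0,255]' | grep -E 'pos|ft_';python3 -m crank '[0,0,0.5,0,0,0,255,0,0,1,0,0,0,255,0,0,1,0,0,0,255,0,0,1,0,0,0,255,0,0,1,0,0,0,255]' | grep -E 'pos|ft_'
```

```text
position: [0.4883, 0.073, 0.1628]
ft_force: [-0.2, -0.5, 2.4]
position: [0.4882, 0.073, 0.1616]
ft_force: [0.8, -0.2, 2.5]
position: [0.4882, 0.073, 0.1605]
ft_force: [0.5, 0.8, 1.6]
```

```bash
python3 -m crank '[0,0,0.5,0,0,0,255,0,0,1,0,0,0,255,0,0,1,0,0,0,255,0,0,1,0,0,0,255,0,0,1,0,0,0,255]' | grep -E 'pos|ft_'; python3 -m crank '[0,0,0.5,0,0,0,255,0,0,1,0,0,0,255,0,0,1,0,0,0,255,0,0,1,0,0,0,255,0,0,1,0,0,0,255]' | grep -E 'pos|ft_';python3 -m crank '[0,0,0.5,0,0,0,255,0,0,1,0,0,0,255,0,0,1,0,0,0,255,0,0,1,0,0,0,255,0,0,1,0,0,0,255]' | grep -E 'pos|ft_'
```

```text
position: [0.4881, 0.073, 0.1595]
ft_force: [0.5, -0.2, 1.8]
position: [0.4881, 0.073, 0.1585]
ft_force: [1.0, -1.1, 1.9]
position: [0.4881, 0.073, 0.1575]
ft_force: [1.6, -0.4, 2.3]
```

```bash
python3 -m crank '[0,0,0.5,0,0,0,255,0,0,1,0,0,0,255,0,0,1,0,0,0,255,0,0,1,0,0,0,255,0,0,1,0,0,0,255]' | grep -E 'pos|ft_'; python3 -m crank '[0,0,0.5,0,0,0,255,0,0,1,0,0,0,255,0,0,1,0,0,0,255,0,0,1,0,0,0,255,0,0,1,0,0,0,255]' | grep -E 'pos|ft_'
```

```text
position: [0.4881, 0.073, 0.1565]
ft_force: [0.8, -0.2, 2.2]
position: [0.4881, 0.073, 0.1555]
ft_force: [0.6, 0.3, 2.3]
```

```bash
python3 -m crank '[0,0,0.5,0,0,0,255,0,0,1,0,0,0,255,0,0,1,0,0,0,255,0,0,1,0,0,0,255,0,0,1,0,0,0,255]' | grep -E 'pos|ft_'; python3 -m crank '[0,0,0.5,0,0,0,255,0,0,1,0,0,0,255,0,0,1,0,0,0,255,0,0,1,0,0,0,255,0,0,1,0,0,0,255]' | grep -E 'pos|ft_';python3 -m crank '[0,0,0.5,0,0,0,255,0,0,1,0,0,0,255,0,0,1,0,0,0,255,0,0,1,0,0,0,255,0,0,1,0,0,0,255]' | grep -E 'pos|ft_'
```

```text
position: [0.4881, 0.073, 0.1545]
ft_force: [1.6, -0.3, 1.4]
position: [0.4881, 0.073, 0.1535]
ft_force: [0.7, -0.1, 2.0]
position: [0.4881, 0.073, 0.1525]
ft_force: [0.2, -0.8, 1.9]
```

```bash
python3 -m crank '[0,0,0.5,0,0,0,255,0,0,1,0,0,0,255,0,0,1,0,0,0,255,0,0,1,0,0,0,255,0,0,1,0,0,0,255]' | grep -E 'pos|ft_'; python3 -m crank '[0,0,0.5,0,0,0,255,0,0,1,0,0,0,255,0,0,1,0,0,0,255,0,0,1,0,0,0,255,0,0,1,0,0,0,255]' | grep -E 'pos|ft_'
```

```text
position: [0.4881, 0.073, 0.1515]
ft_force: [1.5, -0.2, 2.2]
position: [0.4881, 0.073, 0.1505]
ft_force: [0.7, -0.4, 3.0]
```

```bash
python3 -m crank '[0,0,0.5,0,0,0,255,0,0,1,0,0,0,255,0,0,1,0,0,0,255,0,0,1,0,0,0,255,0,0,1,0,0,0,255]' | grep -E 'pos|ft_'; python3 -m crank '[0,0,0.5,0,0,0,255,0,0,1,0,0,0,255,0,0,1,0,0,0,255,0,0,1,0,0,0,255,0,0,1,0,0,0,255]' | grep -E 'pos|ft_'
```

```text
position: [0.4881, 0.073, 0.1495]
ft_force: [0.6, -1.1, 2.0]
position: [0.4881, 0.073, 0.1485]
ft_force: [-0.3, -0.6, 2.3]
```

```bash
python3 -m crank '[0,0,0.5,0,0,0,255,0,0,1,0,0,0,255,0,0,1,0,0,0,255,0,0,1,0,0,0,255,0,0,1,0,0,0,255]' | grep -E 'pos|ft_'; python3 -m crank '[0,0,0.5,0,0,0,255,0,0,1,0,0,0,255,0,0,1,0,0,0,255,0,0,1,0,0,0,255,0,0,1,0,0,0,255]' | grep -E 'pos|ft_'
```

```text
position: [0.4881, 0.0731, 0.1476]
ft_force: [0.3, 0.2, 4.2]
position: [0.4881, 0.0733, 0.1469]
ft_force: [-0.8, 0.7, 6.7]
```

Catch felt at about z 0.148. Smaller steps from here.

```bash
python3 -m crank '[0,0,0.5,0,0,0,255,0,0,0.5,0,0,0,255,0,0,0.5,0,0,0,255,0,0,0.5,0,0,0,255,0,0,0.5,0,0,0,255]' | grep -E 'pos|ft_'; python3 -m crank '[0,0,0.5,0,0,0,255,0,0,0.5,0,0,0,255,0,0,0.5,0,0,0,255,0,0,0.5,0,0,0,255,0,0,0.5,0,0,0,255]' | grep -E 'pos|ft_'
```

```text
position: [0.4881, 0.0733, 0.1466]
ft_force: [-1.0, 2.0, 8.5]
position: [0.4881, 0.0733, 0.1461]
ft_force: [-1.7, 1.6, 8.8]
```

```bash
python3 -m crank '[0,0,0.5,0,0,0,255,0,0,0.5,0,0,0,255,0,0,0.5,0,0,0,255,0,0,0.5,0,0,0,255,0,0,0.5,0,0,0,255]' | grep -E 'pos|ft_'; python3 -m crank '[0,0,0.5,0,0,0,255,0,0,0.5,0,0,0,255,0,0,0.5,0,0,0,255,0,0,0.5,0,0,0,255,0,0,0.5,0,0,0,255]' | grep -E 'pos|ft_'
```

```text
position: [0.4881, 0.0734, 0.1455]
ft_force: [-1.0, 1.9, 7.6]
position: [0.4881, 0.0733, 0.1447]
ft_force: [-0.5, 1.6, 5.5]
```

Peak of about 9 N was at z≈0.1462. Latching is expected near 0.141 and the seat near 0.139.

```bash
python3 -m crank '[0,0,0.5,0,0,0,255,0,0,1,0,0,0,255,0,0,1,0,0,0,255,0,0,1,0,0,0,255,0,0,1,0,0,0,255]' | grep -E 'pos|ft_'; python3 -m crank '[0,0,0.5,0,0,0,255,0,0,1,0,0,0,255,0,0,1,0,0,0,255,0,0,1,0,0,0,255,0,0,1,0,0,0,255]' | grep -E 'pos|ft_'
```

```text
position: [0.488, 0.0732, 0.1434]
ft_force: [0.1, 2.1, 3.5]
position: [0.4879, 0.0728, 0.1422]
ft_force: [0.7, 0.7, 1.3]
```

```bash
python3 -m crank '[0,0,0.5,0,0,0,255,0,0,0.5,0,0,0,255,0,0,0.5,0,0,0,255,0,0,0.5,0,0,0,255,0,0,0.5,0,0,0,255]' | grep -E 'pos|ft_'; python3 -m crank '[0,0,0.5,0,0,0,255,0,0,0.5,0,0,0,255,0,0,0.5,0,0,0,255,0,0,0.5,0,0,0,255,0,0,0.5,0,0,0,255]' | grep -E 'pos|ft_|time'
```

```text
position: [0.488, 0.0729, 0.1419]
ft_force: [0.2, -0.2, -0.1]
time: 18.17
position: [0.4881, 0.073, 0.1415]
ft_force: [-0.2, -0.2, 0.4]
```

```bash
python3 -m crank '[0,0,0.5,0,0,0,255,0,0,0.5,0,0,0,255,0,0,0.5,0,0,0,255,0,0,0.5,0,0,0,255,0,0,0.5,0,0,0,255]' | grep -E 'pos|ft_'; python3 -m crank '[0,0,0.5,0,0,0,255,0,0,0.5,0,0,0,255,0,0,0.5,0,0,0,255,0,0,0.5,0,0,0,255,0,0,0.5,0,0,0,255]' | grep -E 'pos|ft_|time'
```

```text
position: [0.4881, 0.073, 0.1411]
ft_force: [-0.4, -0.4, -0.2]
time: 19.0
position: [0.4881, 0.073, 0.1405]
ft_force: [0.3, -0.0, -0.1]
```

```bash
python3 -m crank '[0,0,0.5,0,0,0,255,0,0,0.5,0,0,0,255,0,0,0.5,0,0,0,255,0,0,0.5,0,0,0,255,0,0,0.5,0,0,0,255]' | grep -E 'pos|ft_|time'
```

```text
time: 19.42
position: [0.4882, 0.073, 0.1402]
ft_force: [0.2, 0.6, 3.0]
```

The push fell to zero from z 0.142 on, so the turret left the finger on its own and is held by the catch. The seat is now felt at 3 N. Retreating to look.

```bash
python3 -m crank '[0,0,-10,0,0,0,255,0,0,-30,0,0,0,255,0,0,-60,0,0,0,255,0,0,-90,0,0,0,255,0,0,-130,0,0,0,255]' >/dev/null; python3 -m crank '[0,40,0,0,0,0,255,0,80,0,0,0,0,255,0,120,0,0,0,0,255,0,160,0,0,0,0,255,0,200,0,0,0,0,255]'; python3 - <<'E'
from h import *
from rig import robot
im=[]
for n in("scene","top"):
    c=robot.camera(n);u,v=map(int,proj(c,np.array([.488,.073,.12])));im.append(cv2.resize(c["pixels"][v-22:v+23,u-22:u+23,::-1],(400,400),interpolation=2));np.savez(f"pics/{n}3.npz",**c)
    print(n,u,v)
    for h in(.138,.116):
      for k in(3,4,5):
        a=np.radians(194-30*k);print(h,k,proj(c,np.array([.488+.019*np.cos(a),.073+.019*np.sin(a),h])))
cv2.imwrite("pics/crop3.png",np.hstack(im))
E
```

```text
time: 20.25
position: [0.4859, -0.1285, 0.2701]
tool_rot: [1.0, -0.004, 0.0, -0.0]
ft_force: [0.4, -0.0, -0.9]
grip_width: 0.0006
grip_force: 0.0
scene 331 213
0.138 3 [325.885691   204.79592907]
0.138 4 [328.96303444 203.35027176]
0.138 5 [332.68600353 203.14929823]
0.116 3 [325.88291219 210.84406026]
0.116 4 [328.91650969 209.3957065 ]
0.116 5 [332.58658093 209.19522552]
top 350 204
0.138 3 [343.67843021 205.33382154]
0.138 4 [343.76001286 201.34531987]
0.138 5 [345.85184938 197.96944726]
0.116 3 [343.06913531 206.87765502]
0.116 4 [343.15013345 202.96831853]
0.116 5 [345.2000128  199.65916698]
```

View pics/crop3.png

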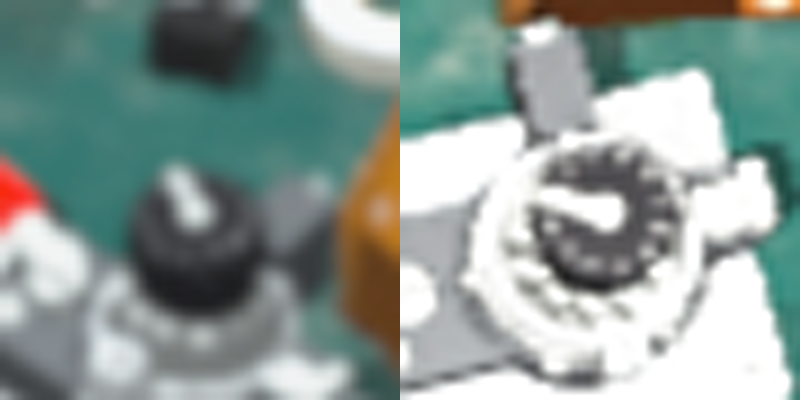

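The top view shows the bar end at about (344.3,203.9), and the scene view at about (328.7,210.1). Both match station 4 at the sunk height, and the turret has stayed down after release. Handing in.

```bash
python3 -c "
from rig import robot
print(robot.hand_in())"
```

```text
the job is handed in; nothing more can be done
None
```

The turret is at the fourth click clockwise past the index post and latched down (about 9 N at the peak, 3 N on the seat). The arm is clear and the job was handed in at about 20 s; the interface returned no verdict.

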